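# Press a guide bushing home in a leather-press die holder

## Task

Take the headed bronze guide bushing out of the wooden rack and press-fit it, narrow end down, into the bore of the cast-iron die holder until its shoulder bottoms flush all round on the holder's top face, then let go and leave it there. It is a tight fit, and the holder lies on a soft rubber pad: push straight, steadily and firmly, but never with more than 34 N, and leave the punch, mallet, jar and thread spool undisturbed.

Things in the scene. Friction and masses are not known exactly. Their poses are not given: they have to be found in the camera images.
- bushing: plain bronze headed bushing, 0.16 kg, upright, hanging by its shoulder in a rack hole. Head on top: round, 34 mm diameter, 24 mm tall, flat top (dark 13 mm spot in the middle; can be pushed on). Below it a shank of 24 mm diameter, 30 mm long, its lowest 8 mm tapering to 21.4 mm. Origin: centre of the shank's lower end, z up the axis: shoulder at z = 30 mm, top at 54 mm
- shoulder (a point): the centre of the bushing's shoulder (underside of the head), on its axis, 30 mm above the shank's lower end and 24 mm below the top; z up along the axis
- bore (a point): centre of the bore's mouth in the die holder's flat top face, z up the bore, 57 mm above the bench unloaded. Bore about 25 mm wide, 2 mm chamfer, right through. The shank slides in freely some 8 mm; then four sprung ribs grip it and it takes about 8 to 20 N (varies) to push on until the shoulder meets the face. Released, it stays where it was pressed to
- die_holder: grey iron block, 110 mm (its x) by 80 (its y) by 45 mm tall, origin: centre of its underside, z up. Bore at x = +18 mm, y = 0; small screw head (15 mm wide, 6 high) at x = -37 mm. Lies on a 12 mm thick black rubber pad (130 by 100 mm) fixed to the bench; sinks straight down under a push, some 4 mm per 16 N, and springs back, so the flush height shifts with the force
- rack: light wooden rack block, 60 mm (its x) by 170 mm (its y) by 45 mm tall, fixed to the bench, origin at the centre of its underside; two 28 mm holes 36 mm deep at y = -45 and +45 mm, one holding the bushing, the other the punch (which is which varies)
- punch: bystander: steel dome punch in the rack's other hole, slimmer head (29 mm diameter) with a domed top, same overall height (54 mm); origin at the centre of its lower end
- mallet: bystander: mallet standing on its white head (64 mm diameter, 80 mm tall), dark wooden handle up, 211 mm tall overall; origin at the centre of its underside
- jar: bystander: white closed jar, 56 mm diameter, 55 mm tall; origin at the centre of its underside
- spool: bystander: wooden thread spool standing upright, 38 mm diameter, 32 mm tall; origin at the centre of its underside
Things that resemble listed ones, but are neither listed nor needed, are in the scene too. What is shaped like the bushing but green or orange is not meant.

How it is judged:
By the outcome, as a careful person would: the job done as asked, in the order asked, and still so for the second after the job is handed in, with the robot touching nothing.
It also fails if it takes over 64 s, if anything falls off the work surface, if the arm or the gripper's body presses on something with over 40 N, if the wrist force passes 120 N, or if a joint passes its speed limit or range.

## Robot

A 6-joint arm with a two-finger parallel gripper is mounted at the origin on the work surface. World frame = base frame: x ahead of the robot, y to its left, z up, the work surface at z = 0. Lengths are in m, angles in rad, forces in N, time in s.
With the tool pointing down it reaches from about 0.35 to 0.775 m from the base axis. Payload 7.3 kg.
Tool frame: the origin (TCP) lies midway between the tips of the shut fingers; the grasp point (between the pads) lies grasp_offset behind it (grasp_offset is the distance from the TCP to the grasp point, in m); z points along the fingers, y is the line along which they close (so a half turn about z gives the same grasp; the last joint's range is limited). The gripper opens to 92 mm and grips with 3 to 60 N. Pads are 19 mm wide; open, the fingers measure 130 mm over their backs; the gripper's body (75 mm by 190 mm) begins 47 mm behind the grasp point.
Start: joints at [-1.339, 0.342, 1.524, -0, 1.275, -0.146], TCP at [0.194, -0.488, 0.227] pointing down, gripper open.
Joint ranges: [-2.53, 2.53], [-0.77, 2.02], [0.04, 2.7], [-1, 4.14], [0.28, 2.66], [-3.11, 3.11]. Speed limits (rad/s): [2.57, 2.57, 3.14, 3.14, 3.14, 3.14].

## Interface

Orientations are given as [roll, pitch, yaw] about the fixed x, y, z axes, in that order (R = Rz(yaw) Ry(pitch) Rx(roll)).
In Python, from cell import * gives the robot as it stands.
- The arm moves only by the tool step_arm, never from a script. Its argument "plan" is a list of rows, each a list of 5 numbers: the closure, from -1 (fully open) to 1 (shut), then the shift along the tool's x, y, z in m, then the turn about the tool's z in rad. In form: [[hand, x, y, z, twist], ...]. A call has 1 to 20 rows; each row is the pose to reach, as a shift and turn from the pose commanded when the call began, along the tool's axes at that moment; what a row does not reach only later rows make up. A row lasts 1/8 s, in which the tool goes at most 62.5 mm and 10.7 degrees, less where a joint would pass 70% of its speed; a pose out of reach is approached as far as the arm can. A call with a gripper value outside its range is refused whole. The fingers move at their own pace and stop on an object; "grip_force" is the grip in N (left out, the last holds). Time passes only in rows, so rows that repeat a pose let the fingers close. It gives the time, the measured TCP pose, the force, the opening and the grip force at its end, in the units of the state.
- observe(): the state, without advancing time (a new reading comes with each control period).
- read_camera(name): name is "side" or "top"; returns a dict with "img" (420x560x3 uint8, red, green, blue), "range_z" (420x560 float32, m along the optical axis (not along the pixel's ray), 0 where there is no reading), "fx", "fy", "cx", "cy" (pixels), "R" (3x3) and "t" (3): a world point X has camera coordinates R X + t. Camera axes: x right, y down, z forward; pixel columns grow to the right and rows downward; lengths in m; the calibration is good to about 2 mm. A picture is of the moment at which its call begins.
- hand_in(): hands the job in; it is judged then, once.
The state is a dict: "time": time; "qpos": joint angles; "qvel": joint speeds; "joint_efforts": joint torques, N m; "tool_pos": TCP position; "tool_rot": TCP orientation; "contact_force": force on the tool from outside, world axes, zero at the start; "torque": the same for the moment, N m; "opening": finger opening in m; "grip_force": force on a finger pad.
Only numpy, scipy, OpenCV 4.12 (cv2) and the standard library are available. Lean on these libraries where they do the work, as an engineer would, in place of code of your own. Each camera call takes 0.05 s, during which the arm holds its last target. There are 200 camera calls.

## Working session

There is one attempt and no reset: what is moved stays moved. The work goes in short steps, Python scripts to look and compute and a tool call to move; the robot and the scene stay as the last step left them, time stands still between calls to the robot, and variables do not carry over. Pictures are saved under pics/ and viewed, at most 10 in all, crops included, and the job is handed in when it is done.

Besides the shell and the picture viewer there is one more tool, called after "Emit:" in YAML: its name, and indented under it one key for each argument. step_arm: Moves the arm, as the interface text tells. Its arguments: {"type":"object","properties":{"plan":{"type":"array","items":{"type":"array","items":{"type":"number"}}},"grip_force":{"type":"number"}},"required":["plan"]}

```bash
mkdir -p pics
python3 - <<'E'
from cell import *
import cv2,numpy as np
o=observe(); print({k:np.round(v,4).tolist() for k,v in o.items()})
try: print(grasp_offset)
except Exception as e: print(e)
for n in("top","side"):
    c=read_camera(n); np.savez(f"pics/{n}0.npz",**c); cv2.imwrite(f"pics/{n}0.png",c["img"][:,:,::-1]); print(n,c["fx"],c["cx"],c["cy"],np.round(c["R"],3).tolist(),c["t"])
E
ls
```

```text
{'time': 0.0, 'qpos': [-1.339, 0.3427, 1.525, -0.0, 1.2754, -0.146], 'qvel': [-0.0021, 0.0012, -0.0002, -0.0011, -0.0006, -0.0001], 'joint_efforts': [-0.0008, -43.1244, -24.4216, 0.0717, 0.056, -0.0001], 'tool_pos': [0.1936, -0.4876, 0.2261], 'tool_rot': [-3.1401, -0.0002, 0.3778], 'contact_force': [0.3679, 0.33, 0.2746], 'torque': [-0.0076, -0.0114, 0.0169], 'grip_force': 0.0, 'opening': 0.0921}
0.0188
top 416.50116530936344 280.8420295187947 208.82100122674456 [[0.027, -0.999, -0.02], [-0.999, -0.026, -0.021], [0.021, 0.021, -1.0]] [0.05157996 0.5646165  0.86505846]
side 423.47329400163204 275.7061326466745 208.8409054316337 [[0.948, -0.318, -0.014], [-0.231, -0.656, -0.719], [0.219, 0.685, -0.695]] [-0.53628446  0.24253675  0.79841236]
pics
```

View pics/top0.png

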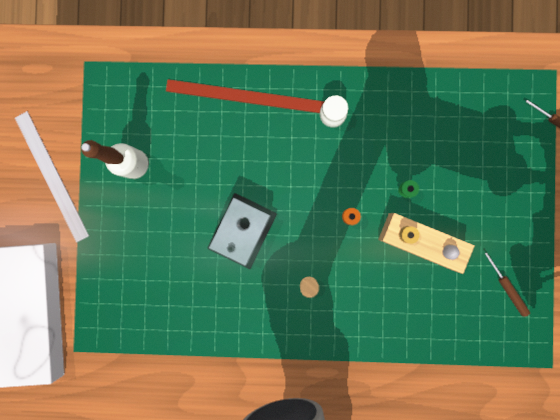

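View pics/side0.png

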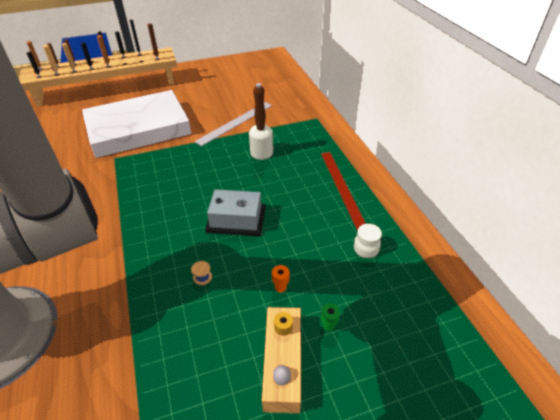

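The top view shows three bushing-shaped things. The bronze one in the rack is at (410,235), a loose orange one at (352,216), and a loose green one at (410,188). The bronze one fits: right colour, in a rack hole, flat top with a dark spot. The grey dome at (451,252) is the punch. On the holder, the dark hole at (244,223) looks like the bore and (231,247) like the screw. I'll confirm both with an enlarged crop and measure.

```bash
cat > h.py <<'E'
import numpy as np,cv2
def world(c,u,v,z=None):
    "pixel -> world on plane z, or by depth"
    u=np.asarray(u,float);v=np.asarray(v,float)
    r=np.stack([(u-c["cx"])/c["fx"],(v-c["cy"])/c["fy"],np.ones_like(u)],-1)@c["R"]
    o=-c["R"].T@c["t"]
    if z is None: return o+r*c["range_z"][v.astype(int),u.astype(int)][...,None]
    return o+r*((z-o[2])/r[...,2])[...,None]
def cloud(c):
    v,u=np.mgrid[:420,:560]; return world(c,u,v)
E
python3 - <<'E'
from h import *
for n in("top","side"):
    c=dict(np.load(f"pics/{n}0.npz")); P=cloud(c); P[c["range_z"]==0]=9
    bx={"top":dict(bush=(395,250,220,426),punch=(440,265,238,464),rack=(375,280,205,480),hold=(195,275,185,285)),"side":dict(bush=(265,340,305,300),rack=(255,420,300,310),hold=(200,240,185,270),punch=(270,390,362,295))}[n]
    for k,(u0,v1,v0,u1) in bx.items():
        Q=P[v0:v1,u0:u1].reshape(-1,3)
        lo,hi={"bush":(.060,.075),"punch":(.058,.075),"rack":(.038,.050),"hold":(.051,.0605)}[k]
        m=(Q[:,2]>lo)&(Q[:,2]<hi); q=Q[m]
        (cx,cy),s,a=cv2.minAreaRect(q[:,:2].astype(np.float32))
        print(n,k,m.sum(),"med z",np.median(q[:,2]).round(4),"rect c",round(cx,4),round(cy,4),np.round(s,4),round(a,1),"mean",q[:,:2].mean(0).round(4))
c=dict(np.load("pics/top0.npz"))["img"][:,:,::-1]
a=cv2.resize(c[185:275,195:285],(400,400),interpolation=cv2.INTER_CUBIC);b=cv2.resize(c[175:275,380:480],(400,400),interpolation=cv2.INTER_CUBIC)
cv2.imwrite("pics/crop1.png",np.hstack([a,b]))
E
```

```text
top bush 255 med z 0.0695 rect c 0.5191 -0.1842 [0.033  0.0326] 46.3 mean [ 0.5193 -0.1838]
top punch 155 med z 0.0658 rect c 0.4877 -0.2676 [0.0252 0.0242] 0.9 mean [ 0.4878 -0.2664]
top rack 2180 med z 0.0455 rect c 0.5032 -0.2271 [0.1716 0.0601] 69.2 mean [ 0.5028 -0.2273]
top hold 2079 med z 0.0568 rect c 0.5162 0.1479 [0.0805 0.1098] 65.6 mean [0.5159 0.1476]
side bush 300 med z 0.0686 rect c 0.5186 -0.1833 [0.0335 0.0315] 70.5 mean [ 0.5178 -0.1846]
side rack 2724 med z 0.0448 rect c 0.502 -0.2245 [0.1715 0.059 ] 69.2 mean [ 0.4977 -0.2371]
side hold 1153 med z 0.057 rect c 0.5152 0.15 [0.0838 0.1106] 65.5 mean [0.5146 0.1465]
side punch 213 med z 0.0647 rect c 0.4857 -0.2678 [0.0243 0.0265] 51.6 mean [ 0.4855 -0.2695]
```

View pics/crop1.png

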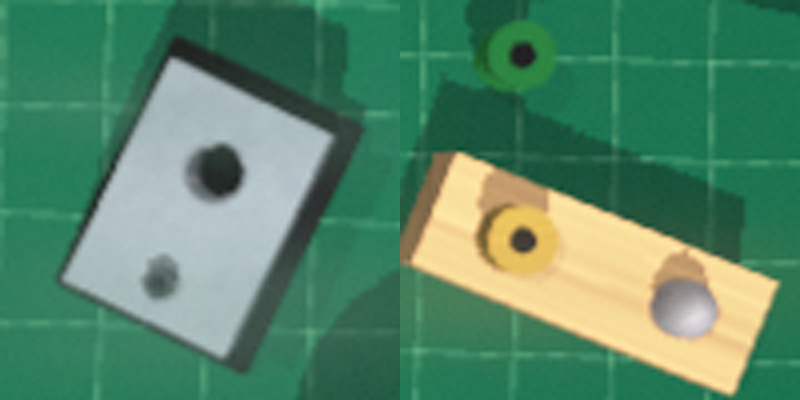

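The crop confirms it. The flat-topped bronze head with the dark spot at top-image pixel (410,235) is the bushing, and the domed grey one is the punch. The dark hole near (244,224) is the bore, and the smaller grey bump near (231,247) is the screw. Next I'll move above the bushing, closing across the rack's width.

Emit:
step_arm:
  plan:
    - [-0.4,0.055,-0.021,0,-0.15]
    - [-0.4,0.11,-0.043,0,-0.3]
    - [-0.4,0.165,-0.064,0,-0.45]
    - [-0.4,0.22,-0.086,0.02,-0.6]
    - [-0.4,0.275,-0.107,0.04,-0.75]
    - [-0.4,0.33,-0.129,0.06,-0.83]
    - [-0.4,0.385,-0.15,0.076,-0.83]
    - [-0.4,0.4145,-0.162,0.076,-0.83]
    - [-0.4,0.4145,-0.162,0.076,-0.83]
    - [-0.4,0.4145,-0.162,0.076,-0.83]
  grip_force: 40

```text
time: 1.35
tool_pos: [0.5186, -0.1848, 0.1505]
tool_rot: [-3.141, 0.0, 1.208]
contact_force: [0.2, 0.2, -0.3]
opening: 0.0643
grip_force: 0.0
```

```bash
cat >> h.py <<'E'
def tool(o,target):
    "target world pos -> shift along tool axes"
    from scipy.spatial.transform import Rotation as R
    return R.from_euler("xyz",o["tool_rot"]).as_matrix().T@(np.asarray(target)-o["tool_pos"])
E
python3 - <<'E'
from cell import *
from h import *
o=observe(); print({k:np.round(o[k],4) for k in("time","tool_pos","tool_rot","qpos","contact_force","opening")})
print(tool(o,[.519,-.184,.048]))
c=dict(np.load("pics/top0.npz")); print("bore",world(c,243.8,223.7,.057), "spot",world(c,380+124/4,175+240/4,.069))
c=read_camera("side"); cv2.imwrite("pics/s1.png",cv2.resize(c["img"][180:420,180:400,::-1],(660,720))[:600])
E
```

```text
{'time': np.float64(1.35), 'tool_pos': array([ 0.5186, -0.1848,  0.1505]), 'tool_rot': array([-3.1408e+00,  4.0000e-04,  1.2079e+00]), 'qpos': array([-4.8130e-01,  4.5970e-01,  1.5643e+00, -5.0000e-04,  1.1183e+00,
       -1.1820e-01]), 'contact_force': array([ 0.2019,  0.1552, -0.3427]), 'opening': np.float64(0.0643)}
[0.00093894 0.00014073 0.10245843]
bore [0.53072544 0.1377797  0.057     ] spot [ 0.51790603 -0.18698295  0.069     ]
```

View pics/s1.png

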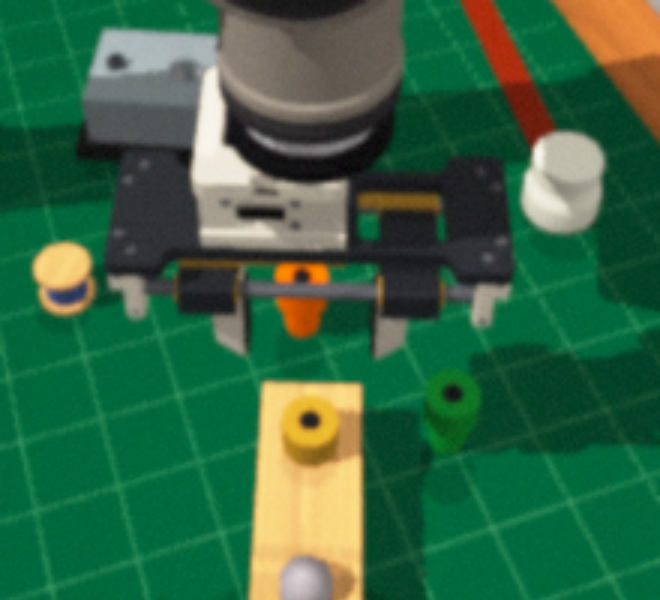

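The gripper straddles the rack line, with the bushing at crop pixel (310,428) and the green one at (452,410), clear to the side. Two estimates differ by about 3 mm, so I'll make one tighter check.

Run:
```python
from h import *
for n,reg in(("top",dict(bush=(395,220,426,250,.0666,.0725),hold=(195,185,275,275,.0545,.060))),("side",dict(bush=(265,305,305,340,.0660,.0725),hold=(200,185,270,240,.0545,.060)))):
    c=dict(np.load(f"pics/{n}0.npz")); P=cloud(c)
    for k,(a,b,d,e,lo,hi) in reg.items():
        m=np.zeros((420,560),np.uint8); m[b:e,a:d]=((P[...,2]>lo)&(P[...,2]<hi))[b:e,a:d]
        m=cv2.morphologyEx(m,cv2.MORPH_OPEN,np.ones((3,3),np.uint8))
        ct=max(cv2.findContours(m,0,2)[0],key=cv2.contourArea)
        z=.069 if k=="bush" else .057
        h=cv2.convexHull(ct)[:,0].astype(float); W=world(c,h[:,0],h[:,1],z)[:,:2]
        if k=="bush": print(n,k,cv2.minEnclosingCircle(W.astype(np.float32)))
        else: print(n,k,cv2.minAreaRect(W.astype(np.float32)))
    # dark spot / hole centroid by colour
    g=c["img"].max(2)
    for k,(u,v,r,z) in ({"spot":(411,235,6,.069),"bore":(244,223,9,.057)} if n=="top" else {"spot":(284,324,7,.069),"bore":(219,201,6,.057)}).items():
        s=g[v-r:v+r+1,u-r:u+r+1]; yy,xx=np.nonzero(s<(s.min()+s.max())/2); print(n,k,len(xx),world(c,u-r+xx.mean(),v-r+yy.mean(),z).round(4))
```

```text
top bush ((0.519027829170227, -0.18445198237895966), 0.016872277483344078)
top hold ((0.5160087943077087, 0.14766450226306915), (0.07998283952474594, 0.1095789223909378), 65.99166870117188)
top spot 0 [nan nan nan]
top bore 115 [0.5313 0.1387 0.057 ]
side bush ((0.5181835889816284, -0.1829228401184082), 0.01742011122405529)
side hold ((0.5150895714759827, 0.14924867451190948), (0.08338244259357452, 0.1105782687664032), 65.5014419555664)
side spot 0 [nan nan nan]
side bore 29 [0.4832 0.1673 0.057 ]<stdin>:15: RuntimeWarning: overflow encountered in scalar add
<stdin>:15: RuntimeWarning: Mean of empty slice.
  ret = ret.dtype.type(ret / rcount)
```

Both cameras agree on the offset from bushing to bore: (+0.0134, +0.3248). I'll descend and grip the head with the tips just above the rack.

Emit:
step_arm:
  plan:
    - [-0.4,0.001,0,0.03,0]
    - [-0.4,0.001,0,0.06,0]
    - [-0.4,0.001,0,0.08,0]
    - [-0.4,0.001,0,0.09,0]
    - [-0.4,0.001,0,0.097,0]
    - [-0.4,0.001,0,0.102,0]
    - [-0.4,0.001,0,0.102,0]
    - [-0.4,0.001,0,0.102,0]

```text
time: 2.4
tool_pos: [0.5198, -0.1837, 0.0492]
tool_rot: [3.141, 0.0, 1.208]
contact_force: [0.2, 0.1, 0.2]
opening: 0.0643
grip_force: 0.0
```

Emit:
step_arm:
  plan:
    - [0.1,0,0,0,0]
    - [0.4,0,0,0,0]
    - [1,0,0,0,0]
    - [1,0,0,0,0]
    - [1,0,0,0,0]
    - [1,0,0,0,0]
    - [1,0,0,0,0]
    - [1,0,0,0,0]
  grip_force: 45

```text
time: 3.4
tool_pos: [0.5196, -0.1836, 0.0488]
tool_rot: [3.141, 0.0, 1.208]
contact_force: [-0.5, 0.2, 1.1]
opening: 0.0334
grip_force: 45.0
```

Gripped, with the opening at about 34 mm. Lifting straight up.

Emit:
step_arm:
  plan:
    - [1,0,0,-0.01,0]
    - [1,0,0,-0.025,0]
    - [1,0,0,-0.045,0]
    - [1,0,0,-0.07,0]
    - [1,0,0,-0.095,0]
    - [1,0,0,-0.11,0]
    - [1,0,0,-0.11,0]
    - [1,0,0,-0.11,0]

```text
time: 4.4
tool_pos: [0.519, -0.1834, 0.158]
tool_rot: [-3.14, -0.0, 1.208]
contact_force: [-0.3, 0.4, -2.4]
opening: 0.0333
grip_force: 45.0
```

Run:
```python
from cell import *
from h import *
o=observe(); print({k:np.round(o[k],4) for k in("time","tool_pos","tool_rot","contact_force","torque","opening")})
# above bore: yaw 155.6deg
print(tool(o,np.r_[np.array([.5187+.0134,-.1838+.3248]),.150]))
c=read_camera("side"); cv2.imwrite("pics/s2.png",cv2.resize(c["img"][180:400,190:400,::-1],(570,600)))
```

```text
{'time': np.float64(4.4), 'tool_pos': array([ 0.519 , -0.1834,  0.158 ]), 'tool_rot': array([-3.1402e+00, -1.0000e-04,  1.2078e+00]), 'contact_force': array([-0.3163,  0.3857, -2.3943]), 'torque': array([-0.0577, -0.0597,  0.0077]), 'opening': np.float64(0.0333)}
[ 0.307852   -0.1029576   0.00811746]
```

View pics/s2.png

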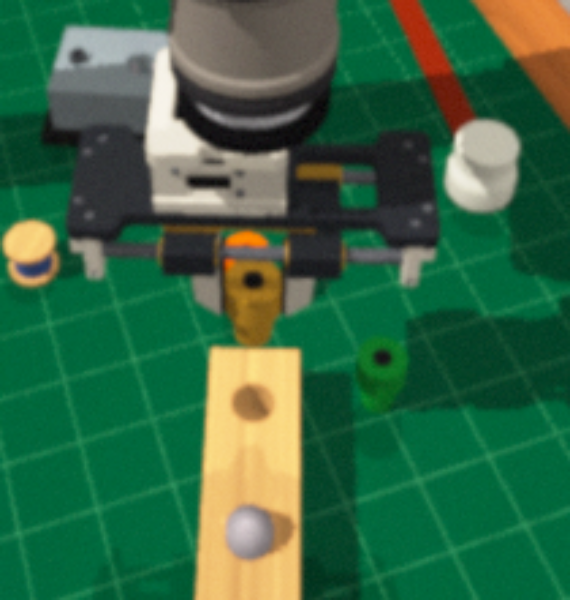

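The bushing hangs upright between the fingers, with its spot at crop pixel (254,281). The rack hole is empty and the punch is undisturbed. Carrying it above the bore and turning to close along the holder's y axis.

Emit:
step_arm:
  plan:
    - [1,0.015,-0.005,0,-0.1]
    - [1,0.05,-0.017,0,-0.25]
    - [1,0.09,-0.03,0,-0.42]
    - [1,0.13,-0.043,0,-0.6]
    - [1,0.17,-0.057,0,-0.78]
    - [1,0.21,-0.07,0,-0.96]
    - [1,0.25,-0.084,0,-1.14]
    - [1,0.285,-0.095,0,-1.32]
    - [1,0.302,-0.101,0.01,-1.45]
    - [1,0.308,-0.103,0.02,-1.508]
    - [1,0.308,-0.103,0.03,-1.508]
    - [1,0.308,-0.103,0.03,-1.508]
    - [1,0.308,-0.103,0.03,-1.508]

```text
time: 6.08
tool_pos: [0.5328, 0.1404, 0.1288]
tool_rot: [-3.142, 0.0, 2.714]
contact_force: [-0.1, -0.7, -1.2]
opening: 0.0333
grip_force: 45.0
```

Run:
```python
from cell import *
from h import *
o=observe(); print({k:np.round(o[k],4) for k in("time","tool_pos","tool_rot","contact_force","torque","opening")})
print(tool(o,[.5321,.1410,.086]))
for n in("side","top"):
    c=read_camera(n); np.savez(f"pics/{n}3.npz",**c)
    p=c["R"]@np.r_[o["tool_pos"][:2],o["tool_pos"][2]+.0202]+c["t"]; print(n,"expected head-top px",p[:2]/p[2]*c["fx"]+[c["cx"],c["cy"]])
    if n=="side": cv2.imwrite("pics/s3.png",cv2.resize(c["img"][110:260,140:340,::-1],(800,600),interpolation=cv2.INTER_CUBIC))
```

```text
{'time': np.float64(6.075), 'tool_pos': array([0.5328, 0.1404, 0.1288]), 'tool_rot': array([-3.1415e+00,  2.0000e-04,  2.7144e+00]), 'contact_force': array([-0.0973, -0.6717, -1.2267]), 'torque': array([ 0.0484, -0.152 , -0.026 ]), 'opening': np.float64(0.0333)}
[0.00090172 0.00020974 0.04279594]
side expected head-top px [239.31705126 171.66511734]
top expected head-top px [236.57889359 223.22212705]
```

View pics/s3.png

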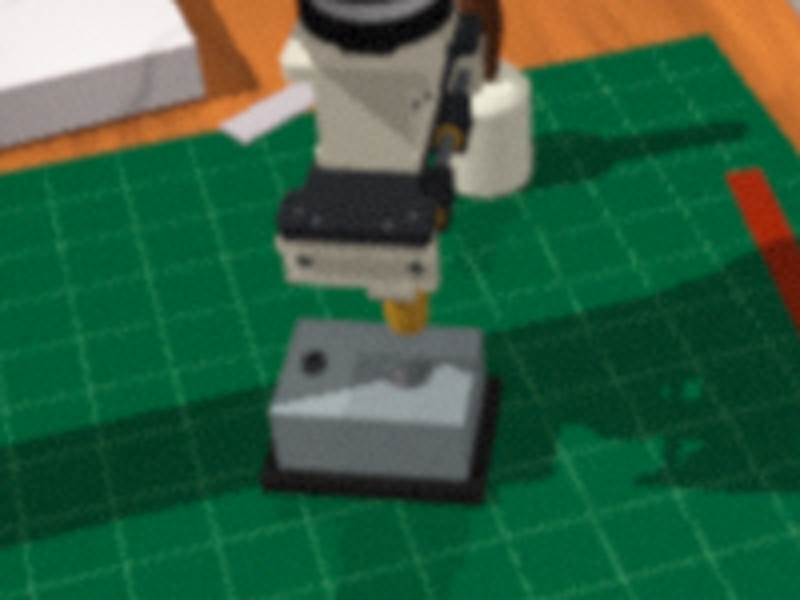

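The bushing's lower end (crop (405,325)) hangs right above the bore mouth (crop (407,372)). The other dark spot, at (313,362), is the screw. Lowering into the free part of the bore.

Emit:
step_arm:
  plan:
    - [1,0.001,0,0.015,0]
    - [1,0.001,0,0.028,0]
    - [1,0.001,0,0.034,0]
    - [1,0.001,0,0.037,0]
    - [1,0.001,0,0.039,0]
    - [1,0.001,0,0.041,0]
    - [1,0.001,0,0.043,0]
    - [1,0.001,0,0.043,0]

```text
time: 7.18
tool_pos: [0.5317, 0.1413, 0.0857]
tool_rot: [-3.141, 0.0, 2.716]
contact_force: [0.2, -0.2, -1.3]
opening: 0.0329
grip_force: 45.0
```

Inside the bore with no force yet. Continuing with a firmer grip in slow steps.

Emit:
step_arm:
  plan:
    - [1,0,0,0.001,0]
    - [1,0,0,0.002,0]
    - [1,0,0,0.003,0]
    - [1,0,0,0.004,0]
    - [1,0,0,0.005,0]
    - [1,0,0,0.006,0]
    - [1,0,0,0.007,0]
    - [1,0,0,0.008,0]
    - [1,0,0,0.008,0]
  grip_force: 58

```text
time: 8.3
tool_pos: [0.5315, 0.1414, 0.0776]
tool_rot: [-3.141, -0.0, 2.716]
contact_force: [-0.9, 0.2, -1.3]
opening: 0.0331
grip_force: 58.0
```

Emit:
step_arm:
  plan:
    - [1,0,0,0.001,0]
    - [1,0,0,0.002,0]
    - [1,0,0,0.003,0]
    - [1,0,0,0.004,0]
    - [1,0,0,0.004,0]

```text
time: 8.93
tool_pos: [0.5316, 0.1414, 0.0738]
tool_rot: [-3.141, -0.0, 2.716]
contact_force: [-3.4, 0.1, 4.0]
opening: 0.0331
grip_force: 58.0
```

Run:
```python
from cell import *
from h import *
o=observe(); print({k:np.round(o[k],4) for k in("time","tool_pos","contact_force","torque","opening")})
c=read_camera("side"); cv2.imwrite("pics/s4.png",cv2.resize(c["img"][150:250,180:313,::-1],(798,600),interpolation=cv2.INTER_CUBIC))
```

```text
{'time': np.float64(8.925), 'tool_pos': array([0.5316, 0.1414, 0.0738]), 'contact_force': array([-3.4366,  0.1264,  3.9672]), 'torque': array([ 0.2521,  0.4504, -0.0047]), 'opening': np.float64(0.0331)}
```

View pics/s4.png

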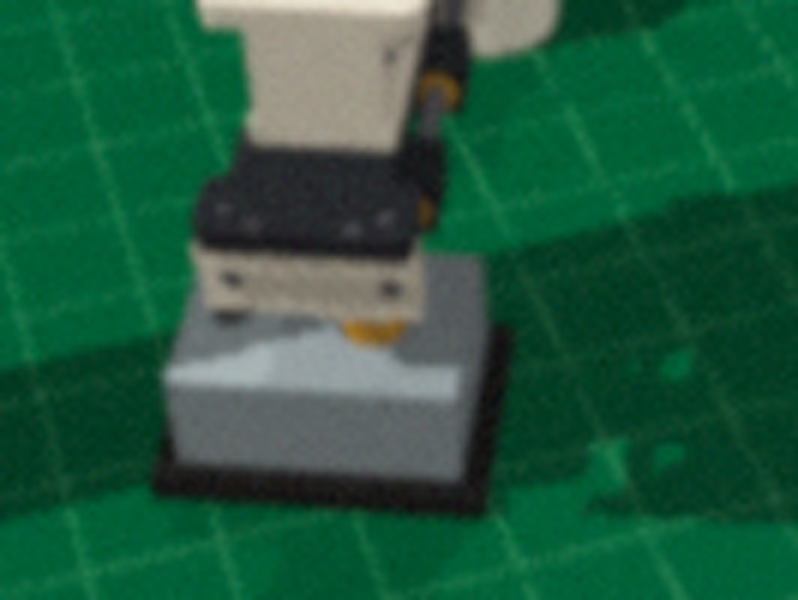

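The shank is most of the way in and the holder is level. The rib contact has started, with a small sideways force of about 3.4 N in -x. I'll ease the tool over slightly and continue pressing.

Emit:
step_arm:
  plan:
    - [1,0.0004,-0.0002,0,0]
    - [1,0.0008,-0.0003,0,0]
    - [1,0.0008,-0.0003,0.001,0]
    - [1,0.0008,-0.0003,0.002,0]
    - [1,0.0008,-0.0003,0.003,0]
    - [1,0.0008,-0.0003,0.003,0]

```text
time: 9.72
tool_pos: [0.5314, 0.1414, 0.0713]
tool_rot: [3.141, 0.001, 2.716]
contact_force: [-1.9, 0.1, 7.7]
opening: 0.0329
grip_force: 58.0
```

Emit:
step_arm:
  plan:
    - [1,0.0005,-0.0002,0.001,0]
    - [1,0.0005,-0.0002,0.002,0]
    - [1,0.0005,-0.0002,0.003,0]
    - [1,0.0005,-0.0002,0.004,0]
    - [1,0.0005,-0.0002,0.004,0]

```text
time: 10.35
tool_pos: [0.5312, 0.1415, 0.0676]
tool_rot: [3.14, 0.002, 2.716]
contact_force: [-0.6, 1.6, 5.9]
opening: 0.0327
grip_force: 58.0
```

Emit:
step_arm:
  plan:
    - [1,0,0,0.001,0]
    - [1,0,0,0.002,0]
    - [1,0,0,0.003,0]
    - [1,0,0,0.004,0]
    - [1,0,0,0.004,0]

```text
time: 10.98
tool_pos: [0.5313, 0.1415, 0.0635]
tool_rot: [3.14, 0.002, 2.716]
contact_force: [-1.5, 0.7, 7.9]
opening: 0.0327
grip_force: 58.0
```

Emit:
step_arm:
  plan:
    - [1,0,0,0.001,0]
    - [1,0,0,0.002,0]
    - [1,0,0,0.003,0]
    - [1,0,0,0.003,0]

```text
time: 11.48
tool_pos: [0.5313, 0.1415, 0.0606]
tool_rot: [3.14, 0.002, 2.716]
contact_force: [-1.7, 0.9, 8.8]
opening: 0.0333
grip_force: 58.0
```

Emit:
step_arm:
  plan:
    - [1,0,0,0.001,0]
    - [1,0,0,0.002,0]
    - [1,0,0,0.002,0]

```text
time: 11.85
tool_pos: [0.5314, 0.1415, 0.0587]
tool_rot: [3.14, 0.002, 2.716]
contact_force: [-2.6, 1.4, 9.3]
opening: 0.0332
grip_force: 58.0
```

Emit:
step_arm:
  plan:
    - [1,0,0,0.001,0]
    - [1,0,0,0.001,0]

```text
time: 12.1
tool_pos: [0.5314, 0.1415, 0.0578]
tool_rot: [3.14, 0.003, 2.716]
contact_force: [-1.2, 0.5, 10.8]
opening: 0.0328
grip_force: 58.0
```

Emit:
step_arm:
  plan:
    - [1,0,0,0.001,0]
    - [1,0,0,0.001,0]

```text
time: 12.35
tool_pos: [0.5314, 0.1415, 0.057]
tool_rot: [3.14, 0.003, 2.716]
contact_force: [-2.9, 1.0, 12.0]
opening: 0.033
grip_force: 58.0
```

Emit:
step_arm:
  plan:
    - [1,0,0,0.001,0]
    - [1,0,0,0.001,0]

```text
time: 12.6
tool_pos: [0.5315, 0.1415, 0.0564]
tool_rot: [3.14, 0.003, 2.716]
contact_force: [-3.9, 0.7, 15.1]
opening: 0.0332
grip_force: 58.0
```

Emit:
step_arm:
  plan:
    - [1,0,0,0.001,0]
    - [1,0,0,0.001,0]

```text
time: 12.85
tool_pos: [0.5315, 0.1415, 0.0557]
tool_rot: [3.14, 0.003, 2.716]
contact_force: [-4.7, -0.1, 17.2]
opening: 0.0327
grip_force: 58.0
```

The slope is now about 4 N/mm, which is the pad alone, so the shoulder seems seated. I'll press a little further, back off, and then push centrally on the head's top with shut fingers to be sure.

Emit:
step_arm:
  plan:
    - [1,0,0,0.001,0]
    - [1,0,0,0.001,0]
    - [1,0,0,0.002,0]
    - [1,0,0,0.002,0]

```text
time: 13.35
tool_pos: [0.5315, 0.1415, 0.0543]
tool_rot: [3.14, 0.003, 2.716]
contact_force: [-6.0, 0.4, 22.8]
opening: 0.0329
grip_force: 58.0
```

Emit:
step_arm:
  plan:
    - [1,0,0,-0.002,0]
    - [1,0,0,-0.004,0]
    - [1,0,0,-0.005,0]
    - [1,0,0,-0.005,0]

```text
time: 13.85
tool_pos: [0.5314, 0.1415, 0.0578]
tool_rot: [3.14, 0.003, 2.716]
contact_force: [-2.3, 0.9, 9.0]
opening: 0.0325
grip_force: 58.0
```

Emit:
step_arm:
  plan:
    - [1,0,0,-0.001,0]
    - [1,0,0,-0.002,0]
    - [1,0,0,-0.0025,0]
    - [0.2,0,0,-0.0025,0]
    - [-0.2,0,0,-0.0025,0]
    - [-0.3,0,0,-0.0025,0]
    - [-0.3,0,0,-0.0025,0]

```text
time: 14.72
tool_pos: [0.5302, 0.1413, 0.059]
tool_rot: [-3.141, -0.0, 2.716]
contact_force: [-0.4, -0.7, 0.2]
opening: 0.0582
grip_force: 0.0
```

Emit:
step_arm:
  plan:
    - [-0.3,0,0,-0.02,0]
    - [-0.3,0,0,-0.05,0]
    - [-0.3,0,0,-0.08,0]
    - [0.5,-0.06,0,-0.1,0]
    - [1,-0.12,0,-0.1,0]
    - [1,-0.12,0,-0.1,0]
    - [1,-0.12,0,-0.1,0]

```text
time: 15.6
tool_pos: [0.6389, 0.0919, 0.1583]
tool_rot: [-3.141, -0.002, 2.715]
contact_force: [-0.4, 0.5, 0.7]
opening: 0.0243
grip_force: 0.0
```

Run:
```python
from cell import *
from h import *
o=observe(); print({k:np.round(o[k],4) for k in("time","tool_pos","tool_rot","contact_force","opening")})
for n,(u0,v0,u1,v1) in(("side",(200,170,275,240)),("top",(195,185,285,275))):
    c=read_camera(n); P=cloud(c)[v0:v1,u0:u1].reshape(-1,3)
    q=P[(P[:,2]>.073)&(P[:,2]<.095)]; f=P[(P[:,2]>.05)&(P[:,2]<.062)]
    if len(q): print(n,len(q),"head pct z",np.percentile(q[:,2],[10,50,90]).round(4),"xy",q.mean(0).round(4),"face",np.median(f[:,2]).round(4))
    if n=="side": cv2.imwrite("pics/s5.png",cv2.resize(c["img"][165:245,185:292,::-1],(800,598),interpolation=cv2.INTER_CUBIC))
```

```text
{'time': np.float64(15.6), 'tool_pos': array([0.6389, 0.0919, 0.1583]), 'tool_rot': array([-3.1408e+00, -1.9000e-03,  2.7154e+00]), 'contact_force': array([-0.3895,  0.4543,  0.7455]), 'opening': np.float64(0.0243)}
side 154 head pct z [0.0759 0.0805 0.0819] xy [0.5315 0.1394 0.0799] face 0.0566
top 243 head pct z [0.0785 0.0804 0.0823] xy [0.5327 0.14   0.0804] face 0.0563
```

View pics/s5.png

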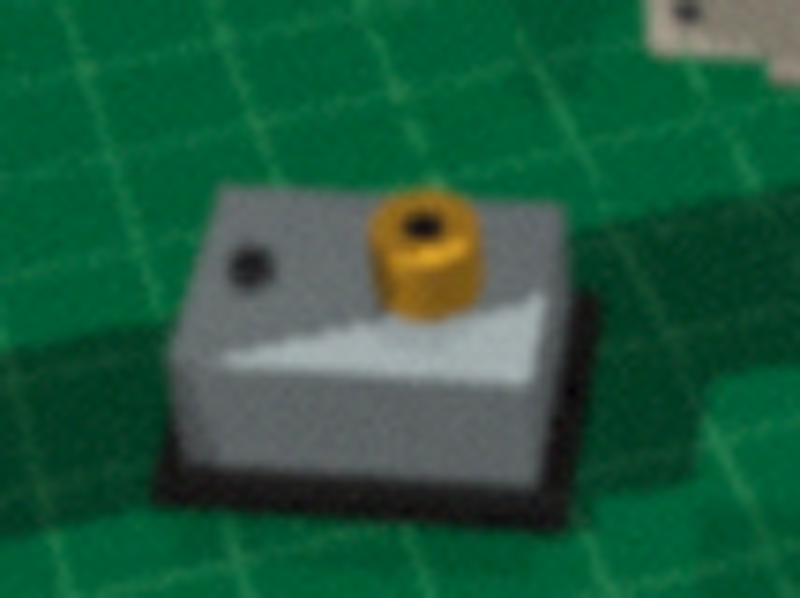

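The head sits on the face. Its top is about 24 mm above the face in both cameras, and there is no gap at crop (430,315). I'll finish with one firm push on top with shut fingers.

Emit:
step_arm:
  plan:
    - [1,0.04,0,0,0]
    - [1,0.08,0.0005,0,0]
    - [1,0.11,0.0007,0.01,0]
    - [1,0.1175,0.0007,0.03,0]
    - [1,0.1175,0.0007,0.05,0]
    - [1,0.1175,0.0007,0.065,0]
    - [1,0.1175,0.0007,0.071,0]
    - [1,0.1175,0.0007,0.073,0]
    - [1,0.1175,0.0007,0.073,0]

```text
time: 16.82
tool_pos: [0.5332, 0.141, 0.0865]
tool_rot: [3.141, 0.001, 2.716]
contact_force: [0.0, -0.6, 0.3]
opening: 0.0004
grip_force: 0.0
```

Emit:
step_arm:
  plan:
    - [1,0,0,0.001,0]
    - [1,0,0,0.002,0]
    - [1,0,0,0.003,0]
    - [1,0,0,0.004,0]
    - [1,0,0,0.005,0]
    - [1,0,0,0.005,0]

```text
time: 17.58
tool_pos: [0.5328, 0.141, 0.0811]
tool_rot: [-3.141, -0.0, 2.716]
contact_force: [0.1, 0.2, -0.0]
opening: -0.0
grip_force: 0.0
```

Emit:
step_arm:
  plan:
    - [1,0,0,0.001,0]
    - [1,0,0,0.002,0]
    - [1,0,0,0.003,0]
    - [1,0,0,0.003,0]

```text
time: 18.08
tool_pos: [0.533, 0.141, 0.0789]
tool_rot: [3.141, 0.001, 2.716]
contact_force: [-2.2, -1.0, 7.6]
opening: 0.0003
grip_force: 3.7
```

Emit:
step_arm:
  plan:
    - [1,0,0,0.001,0]
    - [1,0,0,0.002,0]
    - [1,0,0,0.002,0]

```text
time: 18.45
tool_pos: [0.533, 0.141, 0.0775]
tool_rot: [3.141, 0.001, 2.716]
contact_force: [-4.2, -0.7, 13.2]
opening: 0.0008
grip_force: 6.3
```

Emit:
step_arm:
  plan:
    - [1,0,0,0.001,0]
    - [1,0,0,0.002,0]
    - [1,0,0,0.003,0]
    - [1,0,0,0.003,0]

```text
time: 18.95
tool_pos: [0.5331, 0.1411, 0.0756]
tool_rot: [3.141, 0.002, 2.716]
contact_force: [-6.6, -0.9, 20.5]
opening: 0.0003
grip_force: 10.2
```

Emit:
step_arm:
  plan:
    - [1,0,0,0.001,0]
    - [1,0,0,0.0015,0]
    - [1,0,0,0.0015,0]

```text
time: 19.32
tool_pos: [0.5331, 0.1411, 0.0745]
tool_rot: [3.141, 0.002, 2.716]
contact_force: [-7.9, -2.2, 24.0]
opening: 0.0002
grip_force: 12.1
```

The push was purely linear at about 4 N/mm up to 24 N, with no further give, so the shoulder is bottomed. Retreating.

Emit:
step_arm:
  plan:
    - [1,0,0,-0.003,0]
    - [1,0,0,-0.007,0]
    - [1,0,0,-0.012,0]
    - [1,0,0,-0.03,0]
    - [1,0,0,-0.06,0]
    - [1,0,0,-0.09,0]
    - [1,-0.05,0,-0.1,0]
    - [1,-0.1,0,-0.1,0]
    - [1,-0.12,0,-0.1,0]
    - [1,-0.12,0,-0.1,0]
    - [1,-0.12,0,-0.1,0]

```text
time: 20.7
tool_pos: [0.6413, 0.0919, 0.1712]
tool_rot: [-3.141, -0.001, 2.716]
contact_force: [-0.7, 1.1, -0.2]
opening: 0.0004
grip_force: 0.0
```

Run:
```python
from cell import *
from h import *
o=observe(); print({k:np.round(o[k],4) for k in("time","tool_pos","contact_force")})
c=read_camera("side"); P=cloud(c)[170:240,200:275].reshape(-1,3)
q=P[(P[:,2]>.078)&(P[:,2]<.09)]; f=P[(P[:,2]>.05)&(P[:,2]<.062)]
print(len(q),np.median(q[:,2]).round(4),np.median(f[:,2]).round(4), "tilt fit",np.linalg.lstsq(np.c_[q[:,:2]-q[:,:2].mean(0),np.ones(len(q))],q[:,2],rcond=None)[0].round(3))
cv2.imwrite("pics/s6.png",c["img"][:,:,::-1])
```

```text
{'time': np.float64(20.7), 'tool_pos': array([0.6413, 0.0919, 0.1712]), 'contact_force': array([-0.7143,  1.1165, -0.1588])}
125 0.0806 0.0566 tilt fit [-0.009 -0.01   0.081]
```

View pics/s6.png

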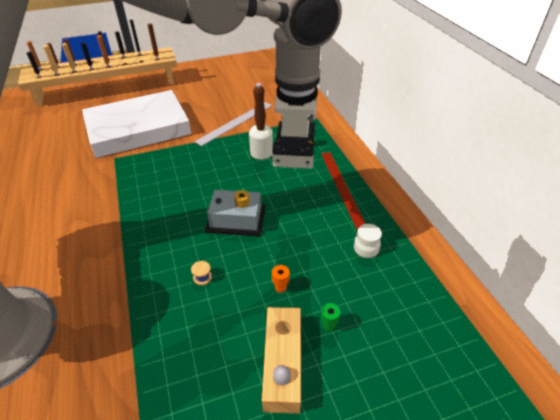

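The bushing sits flush in the holder at (242,199), with its head top 24.0 mm above the face and no tilt beyond measurement noise. The punch (282,375), mallet (261,140), jar (368,240) and spool (201,272) are where they were, and the gripper is clear. Handing in.

```bash
python3 -c "
from cell import *
print(hand_in())"
```

```text
the job is handed in; nothing more can be done
None
```

The bronze bushing is pressed flush into the die holder's bore and released. Measured push force peaked at about 24 N, the punch, mallet, jar and spool look undisturbed, and the job was handed in at about 21 s.

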